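# Close the balance's draught shield and tare

## Task

Tare the little bottle that stands on the balance: push the roof panel and the left-hand side panel of the glass draught shield fully shut, and only then press the wide tare key on the separate key unit and let it go. Do not press the round power key, and leave the bottle on the pan, the key unit and everything else standing where it is - nothing is to be picked up.

Things in the scene. Friction and masses are not known exactly. Their poses are not given: they have to be found in the camera images.
- balance: Balance with glass draught shield, fixed. Origin on the table; x from its front (robot side) to its back, y left, z up. White base x -130..170, y +-110, 60 mm high; on it the chamber, x -100..70, y +-90, top z 203 mm; grey housing of that height behind, x 70..170 mm. The roof and left (+y) side are panels that slide open to the back (+x). Steel pan at x -15, z 65 mm.
- roof (a joint): Roof panel's travel in m: 0 = fully shut (a stop), grows as it slides back along the balance's +x, at most 0.125. Stays where it is left; about 1.5 N of friction.
- roof_push (a point): On the roof panel, moving with it; axes as the balance: centre of the upright rear (+x) face of a grey ledge, 90 mm long (y), 22 mm high; the panel's flat top is 10 mm below this point and clear for 90 mm behind. The ledge slopes away to the front. Pushed to -x it shuts the roof. Shut, it is at x -30, y 0, z 213 mm in the balance's frame.
- sidepane (a joint): Left side panel's travel in m: 0 = fully shut (a stop), grows as it slides back along the balance's +x, at most 0.125. Stays where it is left; about 1.5 N of friction.
- side_push (a point): On the left side panel, moving with it; axes as the balance: top edge of the upright rear (+x) face of a grey lug standing out to +y. The face reaches 25 mm to -y (the panel), 20 mm to +y and 55 mm down from this point; behind it is free space from above down to z 60 mm. Pushed to -x it shuts the panel. Shut, it is at x -35, y 122, z 193 mm in the balance's frame.
- keyunit: Loose key unit of the balance, a flat white box 110 (x) x 140 (y) x 28 mm on rubber feet, about 0.6 kg, with a dark display across its far (+x) half and two grey keys on its near half. Origin: centre of its underside, z up. It stands to the left or the right of the balance.
- tare_top (a point): Centre of the top of the tare key: a wide rectangular grey key, 28 mm (x) x 52 mm (y), standing 10 mm out of the key unit, at x = -22 mm, y = +28 mm, z = 38 mm in its frame; axes as the key unit.
- tare (a joint): Travel of the tare key in m: 0 = up, 0.006 = fully down. Sprung: about 1 N to start, 5 N fully down; it counts as pressed from 0.003 on.
- power_top (a point): Centre of the top of the round grey power key, 20 mm across, standing 10 mm out of the key unit, at x = -22 mm, y = -42 mm, z = 38 mm in its frame. Not to be pressed.
- power (a joint): Travel of the power key in m: 0 = up, 0.006 = fully down.
- panbottle: Little amber bottle with a black stopper, 40 mm across, 75 mm high, loose on the balance's pan inside the shield; origin at its underside centre. Must stay there.
- weights: Loose wooden block 100 x 150 x 30 mm with four brass weights standing on it (70 mm high in all); origin at its underside centre. Bystander, on the other side of the balance from the key unit.
- bottle_big: Amber bottle, 68 mm across, 125 mm high; origin at its underside centre. Bystander.
- bottle_small: Amber bottle, 42 mm across, 80 mm high; origin at its underside centre. Bystander.
- jar: White jar bottle, 64 mm across, 100 mm high; origin at its underside centre. Bystander.
- beaker: Glass beaker, 60 mm across, 75 mm high; origin at its underside centre. Bystander.
- calculator: Black desk calculator 150 x 100 x 17 mm; origin at its underside centre. Bystander.
- mortar: White mortar, 100 mm across, 55 mm high; origin at its underside centre. Bystander.
Things that resemble listed ones, but are neither listed nor needed, are in the scene too. Leave any yellow look-alike of the keyunit alone.

How it is judged:
By the outcome, as a careful person would: the job done as asked, in the order asked, and still so for the second after the job is handed in, with the robot touching nothing.
It also fails if it takes over 61 s, if anything falls off the work surface, if the arm or the gripper's body presses on something with over 40 N, if the wrist force passes 120 N, or if a joint passes its speed limit or range.

## Robot

A 7-joint arm with a two-finger parallel gripper is mounted at the origin on the work surface. World frame = base frame: x ahead of the robot, y to its left, z up, the work surface at z = 0. Lengths are in m, angles in degrees, forces in N, time in s.
With the tool pointing down it reaches from about 0.4 to 0.85 m from the base axis. Payload 10.4 kg.
Tool frame: the origin (TCP) lies at the very end of the fingers, on their centre line; the grasp point (between the pads) lies robot.grasp_offset behind it (robot.grasp_offset is the distance from the TCP to the grasp point, in m); x points along the fingers, y is the direction in which the jaws open and shut, and the axes are right-handed (so a half turn about x gives the same grasp; the last joint's range is limited). The gripper opens to 87 mm and grips with 3 to 60 N. Pads are 19 mm wide; open, the fingers measure 117 mm over their backs; the gripper's body (75 mm by 190 mm) begins 51 mm behind the grasp point.
Start: joints at [74.737, 19.034, -3.707, 83.658, 1.238, 77.344, -5.071], TCP at [0.151, -0.607, 0.223] pointing down, gripper open.
Joint ranges: [-148.97, 148.97], [-28.65, 121.19], [-84.17, 76.75], [9.2, 138.47], [-72.65, 252.65], [3.7, 117.97], [-149.18, 149.18]. Speed limits (degrees/s): [127.2, 127.2, 159.86, 159.86, 180, 180, 180].

## Interface

Orientations are given as [roll, pitch, yaw] about the fixed x, y, z axes, in that order (R = Rz(yaw) Ry(pitch) Rx(roll)).
In Python, from station import robot, vision, ticket, trace, place_of gives the robot as it stands.
- The arm moves only by the shell command python3 -m jog 'ROWS'. ROWS is JSON, a list of rows, each a list of 3 entries, a list of its own where there are three numbers: the shift along the world's x, y, z in mm, then the turn, a rotation vector about the world's x, y, z in rad, then the closure in counts, from 0 (fully open) to 255 (shut). A call has 1 to 8 rows; each row is the pose to reach, as a shift and turn from the pose commanded when the call began; what a row does not reach only later rows make up. A row lasts 1/10 s, in which the tool goes at most 50 mm and 8.59 degrees, less where a joint would pass 70% of its speed; a pose out of reach is approached as far as the arm can. A call with a gripper value outside its range is refused whole. The fingers move at their own pace and stop on an object; the grip force is fixed at half the most. Time passes only in rows, so rows that repeat a pose let the fingers close. It gives the time, the measured TCP pose, the force and the opening at its end, in the units of the state.
- robot.read_state(): the state, without advancing time (a new reading comes with each control period).
- vision.get_image(name): name is "side" or "top"; returns a dict with "img" (400x640x3 uint8, red, green, blue), "fx", "fy", "cx", "cy" (pixels), "cam_to_world" (4x4, takes a point from camera to world coordinates). Camera axes: x right, y down, z forward; pixel columns grow to the right and rows downward; lengths in m; the calibration is good to about 2 mm. A picture is of the moment at which its call begins. There is no depth.
- ticket.close_job(): hands the job in, once; it reports no verdict.
Trained networks look in a picture, given as the dict that the camera call returned (one of the last four; its "shot" number tells which), for a name from the list of things; names that differ only in an ending like _2 or _b are one class to them, and where a whole thing is asked for, a point or a joint stands for the part that bears it (a point fixed in the world has none). Each returns a list of dicts, best first, with "score" (0 to 1); they miss things now and then, are a little off and sometimes report something else, mostly with a low value. They report only what shows in the picture. A call takes as long as a camera call. They do not tell look-alikes from the thing itself.
- trace(thing, picture): "pixels" (400x640 bool, what is visible of it).
- place_of(thing, picture): "at" ([x, y, z] in m, in the coordinates of the camera as it stood for that picture, good to about 4 mm: a listed point, or the origin of a listed thing).
The state is a dict: "t": time; "joint_positions": joint angles; "joint_velocities": joint speeds; "joint_efforts": joint torques, N m; "tcp_pos": TCP position; "orientation": TCP orientation; "force": force on the tool from outside, world axes, zero at the start; "torque": the same for the moment, N m; "width": finger opening in m.
Only numpy, scipy, OpenCV 4.12 (cv2) and the standard library are available. Lean on these libraries where they do the work, as an engineer would, in place of code of your own. Each camera call takes 0.05 s, during which the arm holds its last target.

## Working session

There is one attempt and no reset: what is moved stays moved. The work goes in short steps, Python scripts to look and compute and a shell command to move; the robot and the scene stay as the last step left them, time stands still between calls to the robot, and variables do not carry over. Pictures are saved under pics/ and viewed, and the job is handed in when it is done.

```bash
ls; mkdir -p pics; cat > h.py <<'E'
from station import robot, vision, ticket, trace, place_of
import numpy as np, cv2
def snap(n,f):
    p=vision.get_image(n); cv2.imwrite('pics/'+f,p['img'][:,:,::-1]); return p
def w(p,a):
    return (np.array(p['cam_to_world'])@np.r_[a,1])[:3]
def proj(p,X):
    c=np.linalg.inv(np.array(p['cam_to_world']))@np.r_[X,1]
    return [p['fx']*c[0]/c[2]+p['cx'],p['fy']*c[1]/c[2]+p['cy']]
E
python3 - <<'E'
from h import *
for n in ['top','side']:
    p=snap(n,n+'0.png')
    print(n,np.round(p['cam_to_world'],3).tolist(),p['fx'])
    for t in ['balance','roof_push','side_push','keyunit','tare_top','power_top','panbottle','weights']:
        for r in place_of(t,p)[:3]: print(t,round(r['score'],2),np.round(w(p,r['at']),4),np.round(proj(p,w(p,r['at']))))
s=robot.read_state();print(s, robot.grasp_offset)
E
```

```text
pics
top [[0.024, -0.978, 0.209, 0.27], [-1.0, -0.023, 0.009, 0.005], [-0.004, -0.209, -0.978, 1.589], [0.0, 0.0, 0.0, 1.0]] 402.0877723076649
balance 0.6 [5.771e-01 3.160e-02 1.000e-04] [315. 201.]
roof_push 0.65 [0.6018 0.0278 0.2107] [316. 182.]
side_push 0.74 [0.6017 0.1506 0.1903] [282. 183.]
side_push 0.48 [0.5354 0.2783 0.0367] [252. 208.]
keyunit 0.92 [ 0.5401  0.3247 -0.0061] [242. 208.]
keyunit 0.73 [ 0.6834  0.5165 -0.0057] [198. 173.]
tare_top 0.5 [0.6948 0.5463 0.04  ] [187. 167.]
tare_top 0.39 [0.5166 0.3496 0.033 ] [234. 212.]
power_top 0.42 [0.6346 0.5173 0.0388] [193. 182.]
weights 0.74 [ 5.543e-01 -3.436e-01  4.000e-04] [409. 208.]
weights 0.2 [ 0.6973 -0.3221 -0.0016] [403. 174.]
weights 0.17 [0.6029 0.1542 0.187 ] [281. 183.]
side [[0.999, 0.005, -0.033, 0.622], [0.027, -0.703, 0.711, -1.223], [-0.019, -0.711, -0.702, 1.371], [0.0, 0.0, 0.0, 1.0]] 503.09654593129704
balance 0.84 [ 0.5838  0.0336 -0.0006] [329. 230.]
roof_push 0.62 [0.6029 0.0319 0.2136] [334. 188.]
side_push 0.48 [0.6066 0.158  0.1935] [335. 168.]
keyunit 0.68 [0.6893 0.5216 0.0007] [355. 148.]
ke
[... 240 characters left out ...]
. 317.]
{'t': 0.9, 'joint_positions': array([74.7354149 , 19.03298634, -3.70820277, 83.65700396,  1.23638165,
       77.34398361, -5.07168332]), 'joint_velocities': array([-0.01261715,  0.03957463, -0.0272143 ,  0.01359885,  0.03062754,
        0.07378818, -0.00883037]), 'joint_efforts': array([-7.76111410e-04, -6.23045039e+01,  2.37430766e-02, -3.90126157e+01,
       -6.11342699e-02,  3.14663630e-02,  4.78404797e-05]), 'tcp_pos': array([ 0.15092278, -0.60652789,  0.2225876 ]), 'orientation': array([115.35810393,  89.9937352 , -50.67219086]), 'force': array([ 0.13969291, -0.99413234,  0.45904119]), 'torque': array([-0.00052167, -0.04140915, -0.01963717]), 'width': 0.08691601582620025} 0.0187
```

View pics/top0.png

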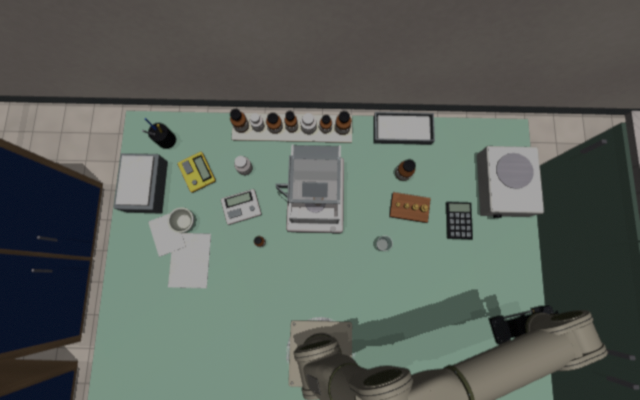

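View pics/side0.png

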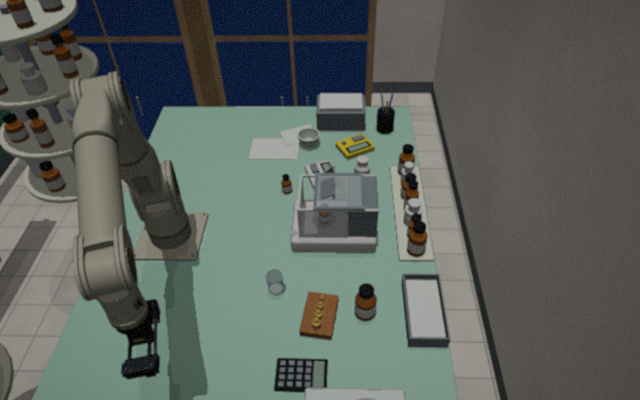

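```bash
python3 - <<'E'
import cv2
a=cv2.imread('pics/top0.png')[120:260,170:450];cv2.imwrite('pics/top0z.png',cv2.resize(a,None,fx=2.8,fy=2.8,interpolation=2))
a=cv2.imread('pics/side0.png')[100:300,240:440];cv2.imwrite('pics/side0z.png',cv2.resize(a,None,fx=3,fy=3,interpolation=2))
E
```

```text
(no output)
```

View pics/top0z.png

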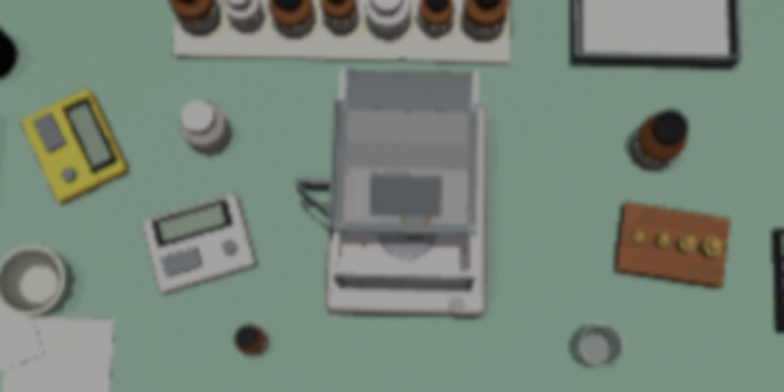

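View pics/side0z.png

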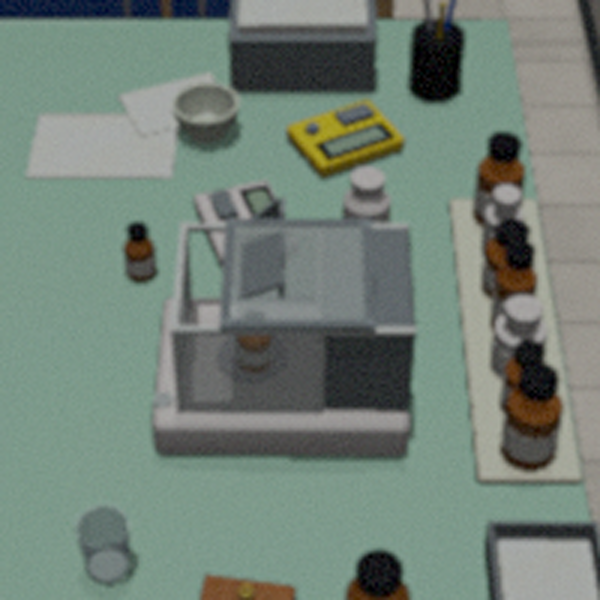

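The white key unit is at about (242,207) in top. The yellow look-alike is at (198,172). The roof ledge is at (315,185) and the side lug at (282,183). Next I'll fit the balance and key-unit yaw.

```bash
cat > ov.py <<'E'
from h import *
from scipy.spatial.transform import Rotation as R
print(R.from_euler('xyz',robot.read_state()['orientation'],degrees=True).as_matrix().round(3).tolist())
def fitrect(name,p,n):
    r=trace(name,p)[0]; m=r['pixels'].astype(np.uint8); print(n,name,r['score'],m.sum(),cv2.minAreaRect(cv2.findNonZero(m))); return m
S=4
for n,(r0,r1,c0,c1) in {'top':(130,240,220,360),'side':(130,260,270,400)}.items():
    p=vision.get_image(n)
    for t in ['balance','keyunit','roof_push','side_push']:
        try: fitrect(t,p,n)
        except Exception as e: print(t,e)
    im=cv2.resize(p['img'][r0:r1,c0:c1,::-1],None,fx=S,fy=S,interpolation=2)
    def line(X,Y,o,yaw,col):
        a=[]
        for q in (X,Y):
            q=np.array(q,float)/1000;c,s=np.cos(yaw),np.sin(yaw)
            u=proj(p,np.array([o[0]+c*q[0]-s*q[1],o[1]+s*q[0]+c*q[1],q[2]]))
            a.append((int((u[0]+.5-c0)*S),int((u[1]+.5-r0)*S)))
        cv2.line(im,a[0],a[1],col,1)
    def rect(x0,x1,y0,y1,z,o,yaw,col):
        c=[(x0,y0,z),(x1,y0,z),(x1,y1,z),(x0,y1,z)]
        for i in range(4): line(c[i],c[(i+1)%4],o,yaw,col)
    import sys
    B=[float(v) for v in sys.argv[1:4]];K=[float(v) for v in sys.argv[4:7]]
    o=B[:2];y=np.radians(B[2])
    rect(-130,170,-110,110,60,o,y,(0,0,255)); rect(-100,170,-90,90,203,o,y,(0,255,0))
    o=K[:2];y=np.radians(K[2])
    rect(-55,55,-70,70,28,o,y,(0,0,255)); rect(-36,-8,2,54,38,o,y,(255,0,0))
    cv2.imwrite('pics/ov_%s_%s.png'%(n,sys.argv[7]),im)
E
python3 ov.py 0.580 0.0325 0 0.544 0.327 12 a
```

```text
[[0.0, 0.241, -0.97], [-0.0, -0.97, -0.241], [-1.0, 0.0, -0.0]]
top balance 0.58 210 ((383.75, 242.75), (14.849241256713867, 15.55634880065918), 45.0)
top keyunit 0.96 1010 ((196.10003662109375, 171.7000274658203), (34.435447692871094, 31.75216293334961), 63.43495178222656)
top roof_push 0.75 2357 ((314.5927429199219, 178.69737243652344), (50.716617584228516, 47.7906608581543), 1.3971810340881348)
top side_push 0.72 169 ((282.7776794433594, 177.77992248535156), (13.14412784576416, 42.08427047729492), 2.2025980949401855)
side balance 0.56 6212 ((333.5, 208.5), (85.0, 87.0), 90.0)
side keyunit 0.87 614 ((354.1500244140625, 145.9499969482422), (20.23857879638672, 35.73373794555664), 71.56504821777344)
side roof_push 0.75 1861 ((338.5, 191.5), (37.0, 51.0), 90.0)
side side_push 0.41 51 ((329.5, 169.0), (6.0, 9.0), 90.0)
```

View pics/ov_top_a.png

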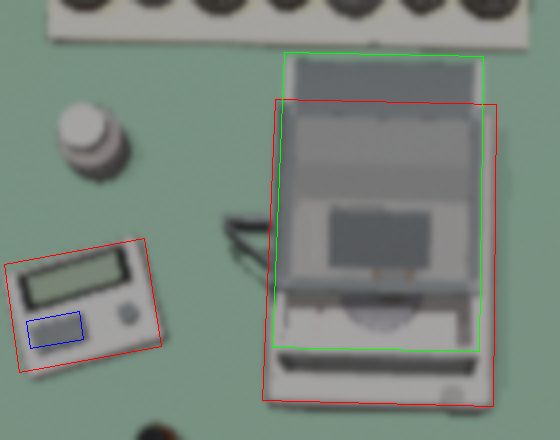

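View pics/ov_side_a.png

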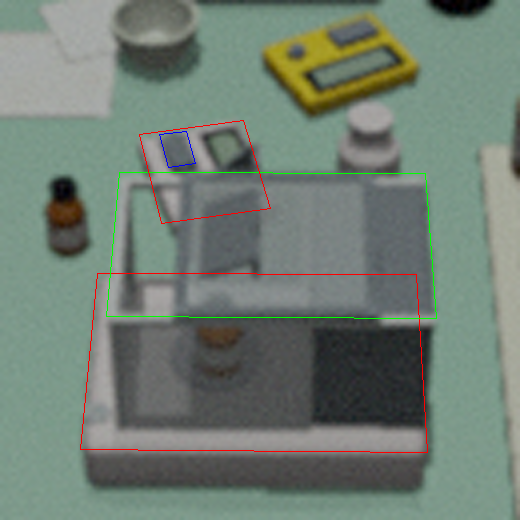

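```bash
python3 ov.py 0.580 0.0325 -0.5 0.542 0.3245 15 b; python3 -m jog '[[[0,0,50],[0,0,0],255],[[40,40,80],[0,0,-0.05],255],[[70,80,100],[0,0,-0.1],255],[[100,120,100],[0,0,-0.15],255],[[130,160,100],[0,0,-0.2],255],[[160,200,100],[0,0,-0.243],255],[[190,240,100],[0,0,-0.243],255],[[220,280,100],[0,0,-0.243],255]]'
```

```text
[[0.0, 0.241, -0.97], [-0.0, -0.97, -0.241], [-1.0, 0.0, 0.0]]
top balance 0.84 4866 ((309.4999694824219, 188.49996948242188), (86.99998474121094, 66.99998474121094), 90.0)
top keyunit 0.61 1063 ((240.62477111816406, 206.39212036132812), (29.280807495117188, 37.5106201171875), 72.34988403320312)
top roof_push 0.9 2398 ((314.69793701171875, 178.85379028320312), (50.65485763549805, 48.15670394897461), 2.2025980949401855)
top side_push 0.47 224 ((283.5, 178.5), (15.0, 43.0), 0.0)
side balance 0.55 6355 ((333.5, 208.5), (85.0, 89.0), 90.0)
side keyunit 0.86 313 ((314.4917907714844, 168.90985107421875), (19.84571647644043, 29.4484806060791), 39.80556869506836)
side roof_push 0.74 1887 ((338.5, 191.5), (37.0, 51.0), 90.0)
side_push list index out of range
t: 2.7
tcp_pos: [0.3618, -0.338, 0.3229]
orientation: [112.6, 89.9, -67.4]
force: [0.8, -0.7, 0.6]
width: 0.0309
```

View pics/ov_top_b.png

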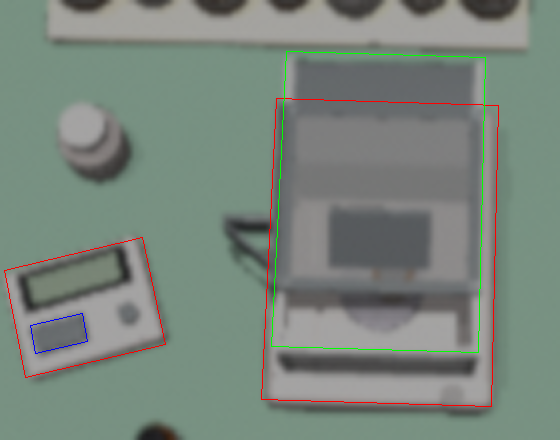

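View pics/ov_side_b.png

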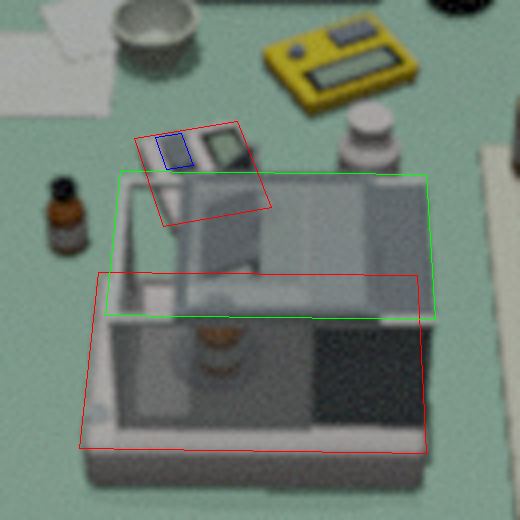

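The overlays fit. Balance is at about (0.581, 0.032) with yaw near 0, and the key unit at (0.542, 0.3245) with yaw 15°.

```bash
python3 -m jog '[[[30,40,0],[0,0,0],255],[[60,80,0],[0,0,0],255],[[90,118,0],[0,0,0],255],[[120,157,0],[0,0,0],255],[[150,196,0],[0,0,0],255],[[180,235,0],[0,0,0],255],[[210,275,0],[0,0,0],255],[[240,314,0],[0,0,0],255]]' && python3 -m jog '[[[20,25,0],[0,0,0],255],[[35,45,-20],[0,0,0],255],[[35,45,-50],[0,0,0],255],[[35,45,-70],[0,0,0],255],[[35,45,-70],[0,0,0],255]]'; python3 -c "
from h import *
snap('top','t1.png');p=snap('side','s1.png');s=robot.read_state();print(s['tcp_pos'],s['force'],s['width'],s['t'])
a=p['img'][100:300,240:440,::-1];cv2.imwrite('pics/s1z.png',cv2.resize(a,None,fx=3,fy=3,interpolation=2))"
```

```text
t: 3.5
tcp_pos: [0.6019, -0.0242, 0.3228]
orientation: [159.9, 90.0, -20.1]
force: [1.1, -0.3, 0.0]
width: 0.001
t: 4.0
tcp_pos: [0.6347, 0.0189, 0.2494]
orientation: [4.4, 89.7, -175.6]
force: [-0.4, -0.7, 0.1]
width: 0.0004
[0.63602958 0.01901184 0.25326568] [ 0.33269239 -0.14906879 -0.10312765] 0.0002677186111328331 4.1
```

View pics/s1z.png

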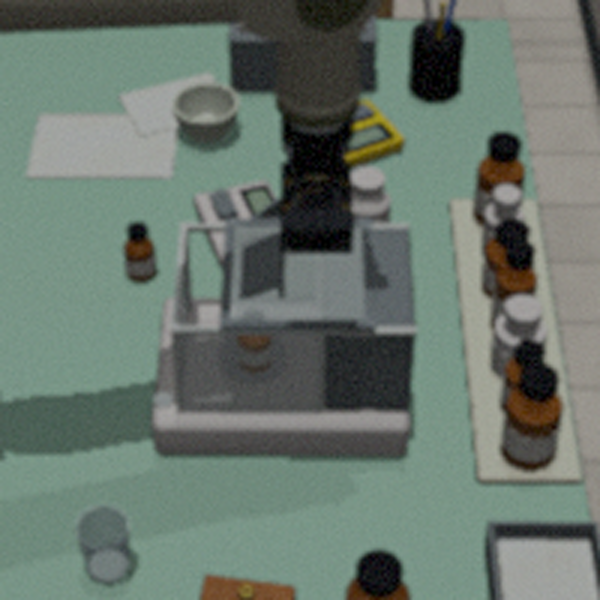

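The fingers hang behind the roof ledge. Next I lower them and then push.

```bash
python3 -m jog '[[[8,13,-15],[0,0,0],255],[[8,13,-30],[0,0,0],255],[[8,13,-37],[0,0,0],255],[[8,13,-42],[0,0,0],255],[[8,13,-42],[0,0,0],255]]' && python3 -m jog '[[[-8,0,0],[0,0,0],255],[[-16,0,0],[0,0,0],255],[[-24,0,0],[0,0,0],255],[[-30,0,0],[0,0,0],255],[[-36,0,0],[0,0,0],255],[[-42,0,0],[0,0,0],255],[[-42,0,0],[0,0,0],255]]'
```

```text
t: 4.6
tcp_pos: [0.6436, 0.0317, 0.2098]
orientation: [16.9, 89.9, -163.1]
force: [-0.7, -0.7, 0.4]
width: 0.0005
t: 5.3
tcp_pos: [0.6013, 0.0322, 0.2109]
orientation: [101.5, 90.0, -78.5]
force: [-0.5, 0.3, -0.2]
width: 0.0006
```

```bash
cat > z.py <<'E'
from h import *
import sys
k=sys.argv[1]
p=vision.get_image('side')
a=p['img'][130:260,260:420,::-1];a=cv2.resize(a,None,fx=4,fy=4,interpolation=2);cv2.imwrite('pics/s%s.png'%k,a)
q=vision.get_image('top')
a=q['img'][120:260,200:360,::-1];cv2.imwrite('pics/t%s.png'%k,cv2.resize(a,None,fx=4,fy=4,interpolation=2))
for n,pp in (('side',p),('top',q)):
    for t in ['roof_push','side_push','tare_top','panbottle','keyunit']:
        for r in place_of(t,pp)[:2]: print(n,t,round(r['score'],2),np.round(w(pp,r['at']),4))
s=robot.read_state();print(s['tcp_pos'],s['force'],s['t'])
E
python3 z.py 2
```

```text
side roof_push 0.87 [0.5966 0.0368 0.2131]
side tare_top 0.44 [0.7016 0.5502 0.036 ]
side tare_top 0.37 [0.5172 0.3475 0.037 ]
side panbottle 0.27 [0.518  0.3485 0.0356]
side panbottle 0.22 [ 0.5623 -0.3396 -0.0032]
side keyunit 0.94 [0.6883 0.5208 0.0022]
side keyunit 0.62 [0.5487 0.329  0.0009]
top roof_push 0.64 [0.5927 0.0295 0.2113]
top side_push 0.64 [0.5907 0.0282 0.2097]
top side_push 0.5 [0.6059 0.1506 0.1917]
top tare_top 0.64 [ 0.5128 -0.5388  0.0029]
top tare_top 0.4 [0.5169 0.3482 0.0328]
top panbottle 0.65 [0.708  0.3219 0.0019]
top panbottle 0.28 [ 0.6984 -0.3247 -0.0015]
top keyunit 0.82 [ 0.6819  0.5165 -0.0036]
top keyunit 0.65 [ 0.5406  0.3263 -0.0024]
[0.60195114 0.03220534 0.21049105] [-0.08359478  0.69272009 -0.03156315] 5.9
```

View pics/s2.png

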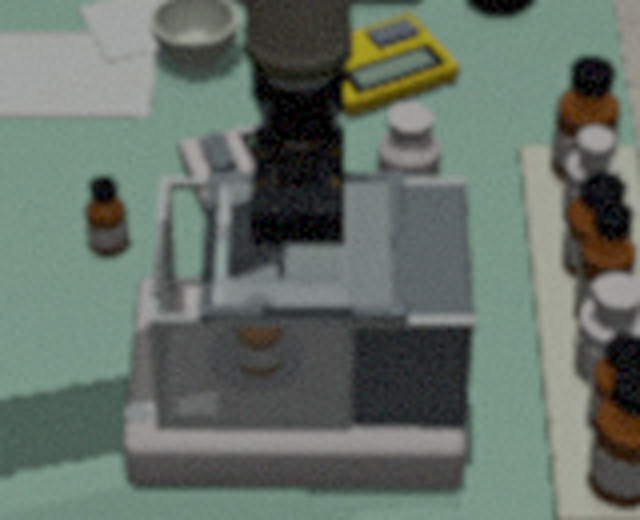

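View pics/t2.png

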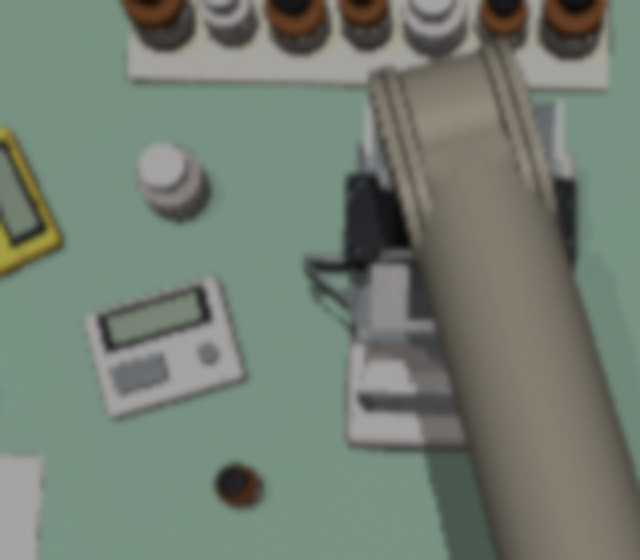

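The ledge has moved about 8 mm with the fingers, and the face sits roughly 9 mm ahead of the TCP. I'll continue to the stop, easing off near the end.

```bash
python3 -m jog '[[[-8,0,0],[0,0,0],255],[[-16,0,0],[0,0,0],255],[[-23,0,0],[0,0,0],255],[[-29,0,0],[0,0,0],255],[[-33,0,0],[0,0,0],255],[[-35,0,0],[0,0,0],255],[[-36,0,0],[0,0,0],255]]' && python3 -m jog '[[[-1,0,0],[0,0,0],255],[[-2,0,0],[0,0,0],255]]' && python3 -m jog '[[[-1,0,0],[0,0,0],255],[[-2,0,0],[0,0,0],255]]'
```

```text
t: 6.6
tcp_pos: [0.5658, 0.0321, 0.2108]
orientation: [146.4, 90.0, -33.5]
force: [2.0, -0.3, -0.4]
width: 0.0003
t: 6.8
tcp_pos: [0.5641, 0.0322, 0.2107]
orientation: [178.7, 90.0, -1.3]
force: [2.0, 0.3, 1.5]
width: 0.0009
t: 7.0
tcp_pos: [0.562, 0.0322, 0.2107]
orientation: [-178.5, 90.0, 1.6]
force: [1.3, -0.0, 1.4]
width: 0.0002
```

```bash
for i in 1 2; do python3 -m jog '[[[-1,0,0],[0,0,0],255],[[-2,0,0],[0,0,0],255]]' | grep -E 'tcp|force'; done; python3 -m jog '[[[-1,0,0],[0,0,0],255]]'
```

```text
tcp_pos: [0.5599, 0.0322, 0.2106]
force: [2.8, -0.6, 2.2]
tcp_pos: [0.5579, 0.0322, 0.2106]
force: [3.5, 0.5, 0.3]
t: 7.5
tcp_pos: [0.5578, 0.0322, 0.2107]
orientation: [-174.3, 89.9, 5.7]
force: [10.2, 0.5, -4.5]
width: 0.0007
```

```bash
python3 -m jog '[[[-0.7,0,0],[0,0,0],255],[[-0.7,0,0],[0,0,0],255]]'; python3 z.py 3
```

```text
t: 7.7
tcp_pos: [0.5578, 0.0322, 0.2107]
orientation: [-171.7, 89.8, 8.4]
force: [11.0, 0.4, -4.8]
width: 0.0004
side roof_push 0.76 [0.5524 0.0362 0.2152]
side side_push 0.68 [ 7.127e-01  3.295e-01 -4.000e-04]
side tare_top 0.62 [0.7012 0.553  0.0351]
side keyunit 0.36 [0.5469 0.3312 0.0033]
top roof_push 0.81 [0.5483 0.0297 0.2112]
top side_push 0.64 [0.603  0.1543 0.1894]
top side_push 0.59 [ 0.5552 -0.3411 -0.0007]
top tare_top 0.57 [0.6945 0.5464 0.0379]
top tare_top 0.54 [0.5186 0.3453 0.0362]
top keyunit 0.93 [ 0.5403  0.3253 -0.0046]
top keyunit 0.78 [ 0.6857  0.5154 -0.0022]
[0.55781484 0.03223361 0.21073274] [10.46671479  1.17117777 -5.16458241] 8.3
```

View pics/s3.png

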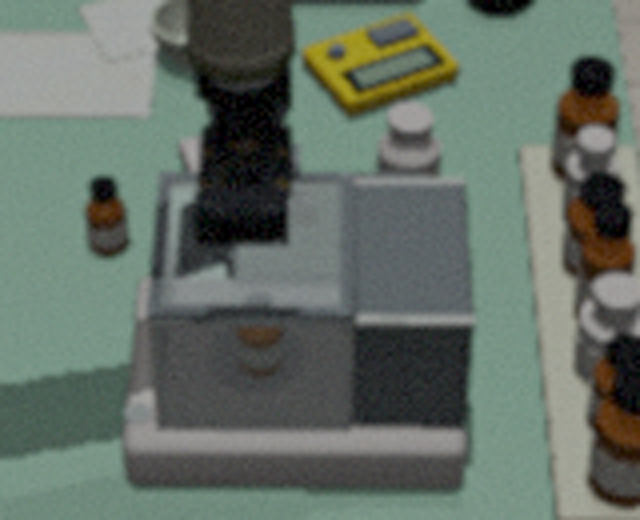

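The roof is at its stop: force rose to 11 N with no motion, and the front edge is flush. Now I move to the side lug, which is open at x of about 0.604.

```bash
python3 -m jog '[[[10,0,0],[0,0,0],255],[[18,0,20],[0,0,0],255],[[35,30,50],[0,0,0],255],[[60,65,60],[0,0,0],255],[[80,100,60],[0,0,0],255],[[88,126,60],[0,0,0],255],[[88,126,60],[0,0,0],255]]' ; python3 z.py 4
```

```text
t: 9.0
tcp_pos: [0.6435, 0.1633, 0.2691]
orientation: [-33.9, 89.8, 146.5]
force: [-0.7, -0.2, -0.4]
width: 0.0004
side roof_push 0.81 [0.5508 0.0338 0.2129]
side roof_push 0.35 [ 0.7124  0.3297 -0.0034]
side side_push 0.46 [0.6059 0.1606 0.1942]
side tare_top 0.58 [0.5205 0.3486 0.0352]
side tare_top 0.44 [0.6999 0.5563 0.0374]
side keyunit 0.87 [ 0.6906  0.5221 -0.002 ]
side keyunit 0.81 [0.5476 0.3294 0.0006]
top roof_push 0.93 [0.5485 0.0321 0.213 ]
top side_push 0.43 [ 0.6984 -0.3212 -0.0043]
top tare_top 0.68 [ 0.5135 -0.5394  0.002 ]
top tare_top 0.53 [0.5166 0.346  0.0371]
top panbottle 0.17 [0.7074 0.3217 0.0013]
top keyunit 0.94 [ 0.5401  0.3259 -0.0047]
[0.64425851 0.15778895 0.27072363] [-0.35400964 -0.19570526  0.27247173] 9.6
```

View pics/s4.png

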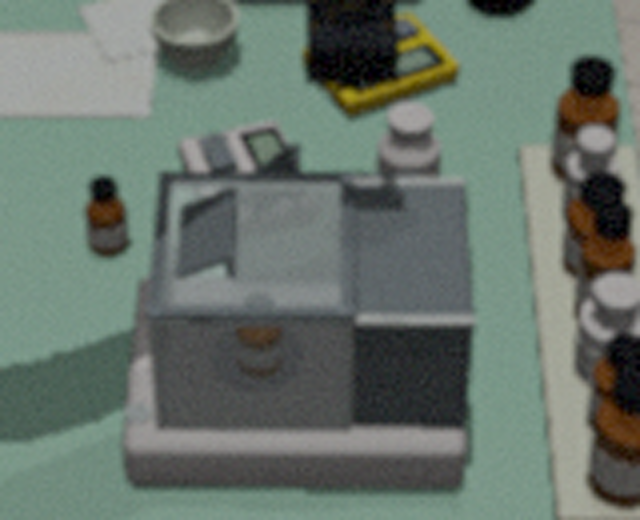

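View pics/t4.png

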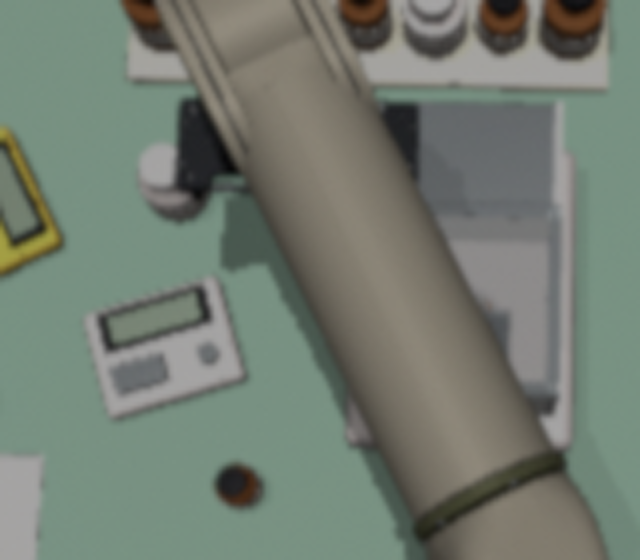

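```bash
python3 -m jog '[[[0,0,-30],[0,0,0],255],[[0,0,-60],[0,0,0],255],[[0,0,-85],[0,0,0],255],[[0,0,-98],[0,0,0],255],[[0,0,-98],[0,0,0],255]]' && python3 -m jog '[[[-8,0,0],[0,0,0],255],[[-16,0,0],[0,0,0],255],[[-22,0,0],[0,0,0],255],[[-28,0,0],[0,0,0],255],[[-34,0,0],[0,0,0],255],[[-40,0,0],[0,0,0],255],[[-46,0,0],[0,0,0],255],[[-52,0,0],[0,0,0],255]]'
```

```text
t: 10.1
tcp_pos: [0.6435, 0.1577, 0.1709]
orientation: [17.4, 89.8, -162.6]
force: [-0.0, 0.5, 0.1]
width: 0.0002
t: 10.9
tcp_pos: [0.592, 0.1582, 0.1728]
orientation: [-175.4, 90.0, 4.6]
force: [2.3, -0.6, 1.7]
width: 0.0005
```

```bash
python3 -m jog '[[[-7,0,0],[0,0,0],255],[[-14,0,0],[0,0,0],255],[[-20,0,0],[0,0,0],255],[[-25,0,0],[0,0,0],255],[[-30,0,0],[0,0,0],255],[[-33,0,0],[0,0,0],255],[[-35,0,0],[0,0,0],255]]' && for i in 1 ; do python3 -m jog '[[[-1,0,0],[0,0,0],255],[[-2,0,0],[0,0,0],255]]' | grep -E 'tcp|force'; done; python3 -m jog '[[[-1,0,0],[0,0,0],255]]'; python3 -m jog '[[[-1,0,0],[0,0,0],255]]'
```

```text
t: 11.6
tcp_pos: [0.5569, 0.1582, 0.1725]
orientation: [49.5, 90.0, -130.5]
force: [1.1, 0.6, 1.3]
width: 0.0
tcp_pos: [0.5552, 0.1582, 0.1725]
force: [1.4, -0.0, 0.6]
t: 11.9
tcp_pos: [0.5542, 0.1582, 0.1725]
orientation: [-0.5, 90.0, 179.5]
force: [2.1, -0.4, 1.2]
width: 0.0004
t: 12.0
tcp_pos: [0.5532, 0.1582, 0.1725]
orientation: [-16.1, 90.0, 163.9]
force: [1.6, 0.5, 1.3]
width: 0.0002
```

```bash
python3 -m jog '[[[-1,0,0],[0,0,0],255]]'; python3 -m jog '[[[-1,0,0],[0,0,0],255]]';python3 -m jog '[[[-0.7,0,0],[0,0,0],255],[[-0.7,0,0],[0,0,0],255]]'
```

```text
t: 12.1
tcp_pos: [0.5529, 0.1582, 0.1726]
orientation: [-167.1, 89.9, 12.9]
force: [8.5, 1.0, -2.5]
width: 0.0006
t: 12.2
tcp_pos: [0.5528, 0.1582, 0.1727]
orientation: [-165.7, 89.8, 14.4]
force: [13.9, 2.7, -7.6]
width: 0.0002
t: 12.4
tcp_pos: [0.5529, 0.1582, 0.1727]
orientation: [-163.7, 89.7, 16.3]
force: [14.8, 3.5, -7.6]
width: 0.0003
```

The side panel is at its stop, at the same TCP offset as predicted from the roof. Next I withdraw and go over the tare key at about (0.516, 0.347).

```bash
python3 -m jog '[[[10,0,0],[0,0,0],255],[[20,0,10],[0,0,0.05],255],[[20,20,50],[0,0,0.1],255],[[10,60,75],[0,0,0.15],255],[[-5,100,75],[0,0,0.2],255],[[-20,140,60],[0,0,0.26],255],[[-34,180,40],[0,0,0.26],255],[[-34,189,0],[0,0,0.26],255]]' && python3 -m jog '[[[0,0,-30],[0,0,0],255],[[0,0,-60],[0,0,0],255],[[0,0,-80],[0,0,0],255],[[0,0,-80],[0,0,0],255]]'; python3 z.py 5
```

```text
t: 13.2
tcp_pos: [0.5136, 0.3539, 0.1743]
orientation: [-125.1, 89.7, 70.2]
force: [-0.1, -0.2, 0.7]
width: 0.0004
t: 13.6
tcp_pos: [0.5149, 0.3457, 0.0892]
orientation: [18.8, 89.6, -146.2]
force: [0.1, -0.8, -0.6]
width: 0.0003
side roof_push 0.83 [0.5536 0.0357 0.2132]
side side_push 0.56 [0.5461 0.157  0.1938]
side tare_top 0.68 [ 0.7141  0.3272 -0.0028]
side tare_top 0.52 [0.7014 0.5532 0.0378]
side keyunit 0.76 [0.6863 0.5184 0.0025]
side keyunit 0.52 [0.5441 0.3311 0.0009]
top side_push 0.49 [0.5407 0.1525 0.1917]
top side_push 0.18 [0.5475 0.0275 0.2133]
top tare_top 0.63 [0.6971 0.5447 0.0369]
top tare_top 0.47 [0.546  0.0311 0.2096]
top keyunit 0.66 [ 0.6802  0.5173 -0.0009]
top keyunit 0.44 [ 0.5389  0.3275 -0.0044]
[0.51662605 0.34720961 0.09282698] [-0.06335563  0.16998405  0.05431254] 14.2
```

View pics/s5.png

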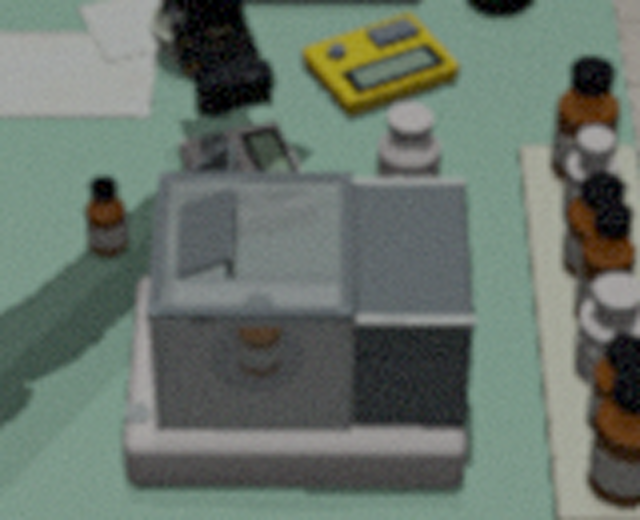

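View pics/t5.png

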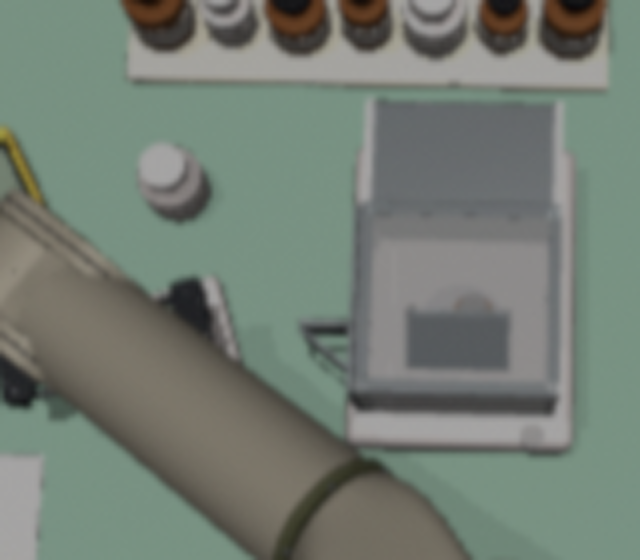

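Both panels look shut, the bottle is on its pan, and the finger is above the tare key. I press in small steps.

```bash
python3 -m jog '[[[0,0,-20],[0,0,0],255],[[0,0,-35],[0,0,0],255],[[0,0,-46],[0,0,0],255],[[0,0,-51],[0,0,0],255],[[0,0,-51],[0,0,0],255]]' && for i in 1 ; do python3 -m jog '[[[0,0,-1],[0,0,0],255],[[0,0,-2],[0,0,0],255],[[0,0,-3],[0,0,0],255],[[0,0,-3],[0,0,0],255]]' | grep -E 'tcp|force'; done; python3 -m jog '[[[0,0,-1],[0,0,0],255],[[0,0,-1],[0,0,0],255]]'; python3 -m jog '[[[0,0,-1],[0,0,0],255],[[0,0,-1],[0,0,0],255]]'
```

```text
t: 14.7
tcp_pos: [0.5161, 0.347, 0.0408]
orientation: [13.0, 89.9, -152.0]
force: [-0.7, -0.4, 0.7]
width: 0.0
tcp_pos: [0.5166, 0.3472, 0.0387]
force: [0.6, -0.1, 0.3]
t: 15.3
tcp_pos: [0.5167, 0.3473, 0.0377]
orientation: [177.9, 90.0, 12.9]
force: [0.1, -0.3, 1.2]
width: 0.0005
t: 15.5
tcp_pos: [0.5167, 0.3472, 0.0367]
orientation: [169.1, 90.0, 4.0]
force: [-0.8, 0.2, 1.7]
width: 0.0006
```

Contact is at about 38 mm, as expected. I continue with about 4 mm more.

```bash
python3 -m jog '[[[0,0,-1],[0,0,0],255],[[0,0,-2],[0,0,0],255],[[0,0,-2],[0,0,0],255]]' && python3 -m jog '[[[0,0,-1],[0,0,0],255],[[0,0,-1],[0,0,0],255]]' && python3 -m jog '[[[0,0,-1],[0,0,0],255],[[0,0,-1],[0,0,0],255]]'
```

```text
t: 15.8
tcp_pos: [0.5167, 0.3473, 0.0346]
orientation: [178.3, 90.0, 13.2]
force: [0.2, 0.1, 4.2]
width: 0.0008
t: 16.0
tcp_pos: [0.5167, 0.3473, 0.0336]
orientation: [-175.5, 90.0, 19.4]
force: [-0.1, -0.4, 4.8]
width: 0.0007
t: 16.2
tcp_pos: [0.5166, 0.3473, 0.0326]
orientation: [-178.1, 90.0, 16.9]
force: [0.5, -0.3, 5.1]
width: 0.0004
```

The force is 5 N at about 5.5 mm of travel, so the key is pressed. I let go straight up.

```bash
python3 -m jog '[[[0,0,3],[0,0,0],255],[[0,0,8],[0,0,0],255],[[0,0,25],[0,0,0],255],[[0,0,60],[0,0,0],255],[[0,0,105],[0,0,0],255],[[0,0,150],[0,0,0],255],[[0,0,200],[0,0,0],255],[[0,0,220],[0,0,0],255]]'; python3 -m jog '[[[-20,40,0],[0,0,0],255],[[-40,80,0],[0,0,0],255],[[-60,120,0],[0,0,0],255],[[-80,150,0],[0,0,0],255],[[-100,180,0],[0,0,0],255],[[-100,180,0],[0,0,0],255],[[-100,180,0],[0,0,0],255]]'; python3 z.py 6
```

```text
t: 17.0
tcp_pos: [0.5168, 0.3484, 0.2589]
orientation: [-159.7, 89.7, 35.3]
force: [0.4, -0.2, -0.4]
width: 0.0008
t: 17.7
tcp_pos: [0.4154, 0.5277, 0.2532]
orientation: [-2.9, 90.0, -167.8]
force: [0.8, -0.8, -0.4]
width: 0.0008
side roof_push 0.66 [0.5533 0.0329 0.2146]
side roof_push 0.59 [0.519  0.3486 0.0357]
side side_push 0.37 [0.5456 0.1549 0.1963]
side tare_top 0.41 [0.6972 0.5545 0.0352]
side tare_top 0.38 [0.5183 0.3466 0.0381]
side keyunit 0.74 [0.5462 0.3321 0.0012]
side keyunit 0.73 [0.6893 0.5214 0.0016]
top roof_push 0.82 [0.5469 0.0306 0.2111]
top side_push 0.51 [0.5422 0.1519 0.1895]
top side_push 0.22 [0.5469 0.0264 0.2112]
top tare_top 0.67 [0.5175 0.3471 0.0352]
top tare_top 0.38 [0.6982 0.5486 0.0403]
top panbottle 0.72 [ 0.5399  0.3287 -0.0054]
top panbottle 0.61 [0.5369 0.28   0.0368]
top keyunit 0.63 [ 0.5412  0.3282 -0.0057]
top keyunit 0.57 [ 0.6823  0.5149 -0.0032]
[0.41660378 0.52708809 0.2525661 ] [ 0.56053013 -0.72927688 -0.40200501] 18.3
```

View pics/s6.png

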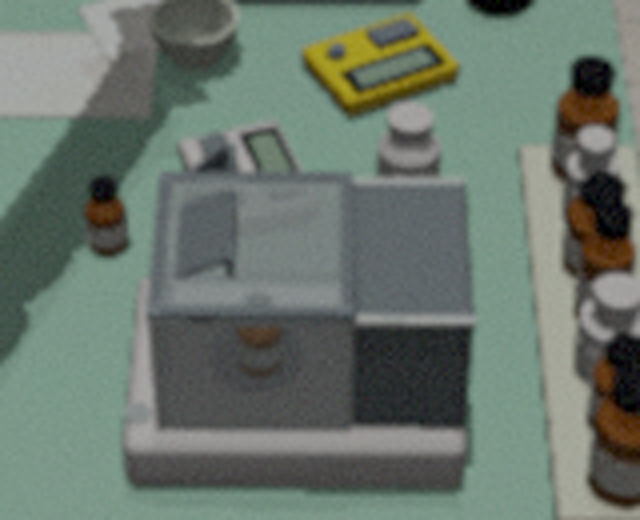

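View pics/t6.png

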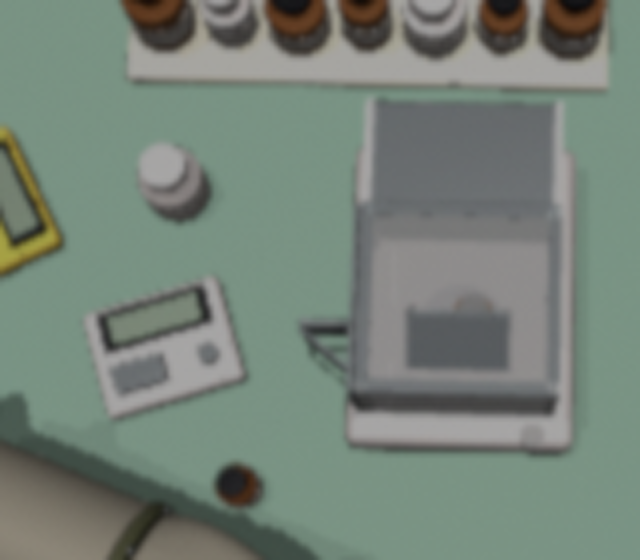

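Both panels are shut, the key unit has not moved (same pixels as before), the bottle is on the pan, and the arm is clear.

```bash
python3 -c "
from h import *
print(ticket.close_job())"
```

```text
the job is handed in; nothing more can be done
None
```

I shut the roof panel and then the left side panel. After that I pressed the tare key and released it, and handed the job in at about 18 s of the 61 s allowed.

- **Panels:** I pushed each one until it met its stop. The force rose to about 11 N on the roof and 15 N on the side panel, and neither moved any further. The final pictures show both shut. The networks put the roof ledge at x 0.547–0.553 and the side lug at x 0.542–0.546. The shut positions should be about 0.550 and 0.545.
- **Tare key:** Contact came at about z 38 mm, as expected. I pressed it down about 5.5 mm, at 5 N, then lifted straight up. The power key was not touched.
- **Everything else:** In the last pictures the key unit sits where it was, and the bottle is on the pan under the closed roof. The arm is clear of everything.
- **Checks that failed or disagreed:** The networks never found the bottle on the pan; their "panbottle" reports were other objects. They also scored the yellow look-alike and some bystanders as the key unit or tare key. I judged those by eye in the pictures and by the overlay fit instead. The display shows no readable value, so the only evidence of the press is the key's travel and force.

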